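# Stand the analyser's reagent bottles in their drip trays

### The arm

A 6-joint arm with a two-finger parallel gripper is mounted at the origin on the work surface. World frame = base frame: x ahead of the robot, y to its left, z up, the work surface at z = 0. Lengths are in m, angles in rad, forces in N, time in s.
With the tool pointing down it reaches from about 0.275 to 0.85 m from the base axis. Payload 19 kg.
Tool frame: the origin (TCP) lies on the front face of the gripper's body, between the roots of the fingers; the fingertips stand tips_ahead ahead of it and the grasp point (between the pads) lies 54 mm ahead of it (tips_ahead is the distance from the TCP to the fingertips, in m); z points along the fingers, y is the line along which they close (so a half turn about z gives the same grasp; the last joint's range is limited). The gripper opens to 85 mm and grips with 20 to 120 N. Pads are 22 mm wide; open, the fingers measure 114 mm over their backs; the gripper's body (76 mm by 85 mm) begins 54 mm behind the grasp point. The pads swing forward as they close: fully open they stand 13 mm farther back than shut.
Start: joints at [-1.353, 0.15, 1.437, -0, 1.554, -0.134], TCP at [0.198, -0.54, 0.304] pointing down, gripper open.
Joint ranges: [-2.8, 2.8], [-0.68, 2.1], [0.12, 2.68], [-1.39, 4.53], [0.16, 2.79], [-2.81, 2.81]. Speed limits (rad/s): [1.89, 1.89, 2.22, 3.01, 3.01, 3.01].

### API

Orientations are given as a rotation vector (axis times angle).
In Python, from plant import * gives the robot as it stands.
- The arm moves only by the tool send_rows, never from a script. Its argument "increments" is a list of rows, each a list of 3 entries, a list of its own where there are three numbers: the shift along the world's x, y, z in units of 40 mm (1.0 is 40 mm), then the turn, a rotation vector about the world's x, y, z in units of 5 degrees (1.0 is 5 degrees), then the finger opening in mm, from 0 to 85.4. In form: [[[tx, ty, tz], [wx, wy, wz], gripper], ...]. A call has 1 to 12 rows; each row is the pose to reach, as a shift and turn from the pose commanded when the call began; what a row does not reach only later rows make up. A row lasts 1/10 s, in which the tool goes at most 50 mm and 8.59 degrees, less where a joint would pass 70% of its speed; a pose out of reach is approached as far as the arm can. A call with a gripper value outside its range is refused whole. The fingers move at their own pace and stop on an object; "newtons" is the grip in N (left out, the last holds). Time passes only in rows, so rows that repeat a pose let the fingers close. It gives the time, the measured TCP pose, the force, the opening and the grip force at its end, in the units of the state.
- state(): the state, without advancing time (a new reading comes with each control period).
- grab_frame(name): name is "side" or "top" or "wrist"; returns a dict with "img" (400x640x3 uint8, red, green, blue), "range_z" (400x640 float32, m along the optical axis (not along the pixel's ray), 0 where there is no reading), "fx", "fy", "cx", "cy" (pixels), "distortion" ([k1, k2, p1, p2, k3] as OpenCV has them; the pictures are not rectified), "R" (3x3) and "t" (3): a world point X has camera coordinates R X + t. Camera axes: x right, y down, z forward; pixel columns grow to the right and rows downward; lengths in m; the calibration is good to about 2 mm. A picture is of the moment at which its call begins.
- sign_off(): hands the job in; it is judged then, once.
The state is a dict: "time_s": time; "joints": joint angles; "dq": joint speeds; "joint_efforts": joint torques, N m; "eef_pos": TCP position; "ee_rot": TCP orientation; "force": force on the tool from outside, world axes, zero at the start; "wrist_torque": the same for the moment, N m; "gripper_width": finger opening in m; "grasp_force": force on a finger pad.
Only numpy, scipy, OpenCV 4.12 (cv2) and the standard library are available. Lean on these libraries where they do the work, as an engineer would, in place of code of your own. Each camera call takes 0.05 s, during which the arm holds its last target. There are 200 camera calls.

### The job

Put each of the four reagent bottles in the steel drip tray that matches its shape and size, standing upright and flat on the tray's floor, within the rim. Carry the bottles upright and set them down rather than dropping them, and leave the paper roll and the small green-lidded box where they are.

Things in the scene. Friction and masses are not known exactly. Their poses are not given: they have to be found in the camera images.
- bottle_small_round: The small round reagent bottle: loose, upright, white plastic, paper label; its body is a cylinder, diameter 40 mm; 95 mm tall in all. On top, centred, a grey screw cap, diameter 30 mm, spanning 67 to 95 mm above the underside: grip it here from above. The neck below it is 24 mm thick, the shoulder 63 mm up. Weighs 0.07 to 0.4 kg. Origin: centre of the underside; z up.
- bottle_large_round: The large round reagent bottle: loose, upright, white plastic, paper label; its body is a cylinder, diameter 64 mm; 115 mm tall in all. On top, centred, a grey screw cap, diameter 30 mm, spanning 87 to 115 mm above the underside: grip it here from above. The neck below it is 24 mm thick, the shoulder 83 mm up. Weighs 0.07 to 0.4 kg. Origin: centre of the underside; z up.
- bottle_square: The square reagent bottle: loose, upright, white plastic, paper label; its body is a block 50 (x) x 50 (y) mm; 105 mm tall in all. On top, centred, a grey screw cap, diameter 30 mm, spanning 77 to 105 mm above the underside: grip it here from above. The neck below it is 24 mm thick, the shoulder 73 mm up. Weighs 0.07 to 0.4 kg. Origin: centre of the underside; z up.
- bottle_oblong: The oblong reagent bottle: loose, upright, white plastic, paper label; its body is a flat block 36 (x) x 72 (y) mm; 120 mm tall in all. On top, centred, a grey screw cap, diameter 30 mm, spanning 92 to 120 mm above the underside: grip it here from above. The neck below it is 24 mm thick, the shoulder 88 mm up. Weighs 0.07 to 0.4 kg. Origin: centre of the underside; z up.
- tray_small_round: The small round drip tray, bare steel, fixed to the bench, for the small round bottle: round, 56 mm inside diameter (64 mm outside). The floor inside is 4 mm and the rim 12 mm above the bench; the walls are 4 mm thick, so its bottle has 8 mm of play all round. Origin: centre of the underside; z up.
- tray_large_round: The large round drip tray, bare steel, fixed to the bench, for the large round bottle: round, 80 mm inside diameter (88 mm outside). The floor inside is 4 mm and the rim 12 mm above the bench; the walls are 4 mm thick, so its bottle has 8 mm of play all round. Origin: centre of the underside; z up.
- tray_square: The square drip tray, bare steel, fixed to the bench, for the square bottle: square, 66 x 66 mm inside (74 x 74 mm outside), sides along its x and y. The floor inside is 4 mm and the rim 12 mm above the bench; the walls are 4 mm thick, so its bottle has 8 mm of play all round. Origin: centre of the underside; z up.
- tray_oblong: The oblong drip tray, bare steel, fixed to the bench, for the oblong bottle: oblong, 52 mm along its x and 88 mm along its y inside (60 x 96 mm outside). The floor inside is 4 mm and the rim 12 mm above the bench; the walls are 4 mm thick, so its bottle has 8 mm of play all round. Origin: centre of the underside; z up.
- paper_roll: Bystander: a white roll of printer paper standing on end, diameter 48 mm, 57 mm tall, loose. Origin: centre of the underside; z up.
- cap_box: Bystander: a small closed box, black with a green lid, 52 (x) x 72 (y) x 42 mm tall, loose. Origin: centre of the underside; z up.
Mind the look-alikes: they are no part of the job. What is shaped like the tray_oblong but black is not meant.

How it is judged:
By the outcome, as a careful person would: the job done as asked, in the order asked, and still so for the second after the job is handed in, with the robot touching nothing.
It also fails if it takes over 115 s, if anything falls off the work surface, if the arm or the gripper's body presses on something with over 40 N, if the wrist force passes 120 N, or if a joint passes its speed limit or range.

## Working session

There is one attempt and no reset: what is moved stays moved. The work goes in short steps, Python scripts to look and compute and a tool call to move; the robot and the scene stay as the last step left them, time stands still between calls to the robot, and variables do not carry over. Pictures are saved under pics/ and viewed, at most 14 in all, crops included, and the job is handed in when it is done.

Besides the shell and the picture viewer there is one more tool, called after "Call:" in YAML: its name, and indented under it one key for each argument. send_rows: Moves the arm, as the interface text tells. Its arguments: {"type":"object","properties":{"increments":{"type":"array"},"newtons":{"type":"number"}},"required":["increments"]}

```bash
mkdir -p pics; ls
python3 - <<'E'
from plant import *
import cv2,numpy as np
s=state()
print({k:np.round(v,3) for k,v in s.items()}, [k for k in s])
for n in("top","side"):
    f=grab_frame(n); cv2.imwrite(f"pics/{n}0.png",f["img"][:,:,::-1])
    np.savez(f"{n}0.npz",**{k:np.array(v) for k,v in f.items()})
    print(n,f["fx"],f["cx"],f["cy"],f["distortion"],np.round(f["R"],3),f["t"], -np.array(f["R"]).T@f["t"])
E
```

```text
pics
{'time_s': np.float64(0.0), 'joints': array([-1.353,  0.151,  1.438, -0.   ,  1.554, -0.134]), 'dq': array([ 0.   ,  0.001, -0.   , -0.   ,  0.001, -0.001]), 'joint_efforts': array([ 3.0000e-03, -7.1307e+01, -5.7087e+01, -0.0000e+00,  9.0000e-03,
       -0.0000e+00]), 'eef_pos': array([ 0.198, -0.54 ,  0.303]), 'ee_rot': array([-3.092, -0.55 ,  0.   ]), 'force': array([ 0.272,  1.949, -0.298]), 'wrist_torque': array([-0.017, -0.062, -0.032]), 'grasp_force': np.float64(0.0), 'gripper_width': np.float64(0.086)} ['time_s', 'joints', 'dq', 'joint_efforts', 'eef_pos', 'ee_rot', 'force', 'wrist_torque', 'grasp_force', 'gripper_width']
top 500.9844444295749 313.14661430224646 194.09447892635345 [-0.0715826  0.         0.         0.         0.       ] [[-0.005 -1.    -0.001]
 [-0.99   0.005 -0.138]
 [ 0.138  0.    -0.99 ]] [-0.01911044  0.57961779  1.28687139] [ 0.39604361 -0.02263412  1.35462066]
side 461.7835311123786 322.82412915743936 197.1912799029527 [-0.02963783  0.          0.          0.          0.        ] [[-0.764 -0.645 -0.017]
 [-0.375  0.465 -0.802]
 [ 0.526 -0.606 -0.597]] [0.43673355 0.25336983 0.77331819] [0.02209975 0.63279838 0.67233273]
```

View pics/top0.png

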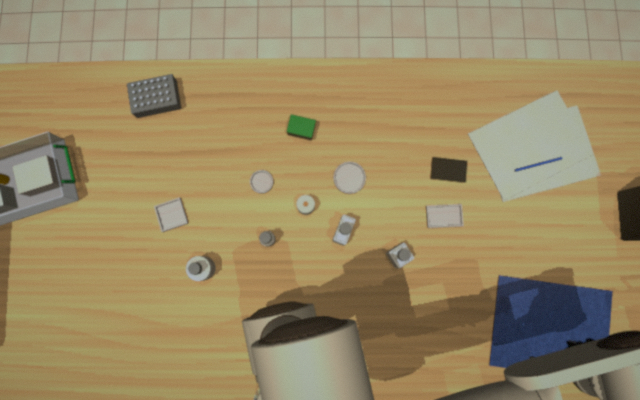

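View pics/side0.png

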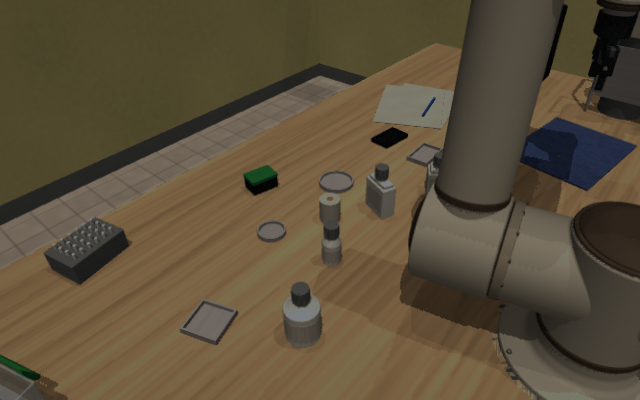

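Top view shows the bottles: large round (199,268), small round (267,238), oblong (345,229), square (402,254). The trays are small round (262,182), large round (349,179), square (172,214), and an oblong candidate at (444,215). The other oblong shape at (449,169) is black, so it is the look-alike; the steel-coloured one at (444,215) fits. The paper roll is at (306,204) and the green-lidded box at (301,127). I'll confirm in an enlarged crop while measuring.

```bash
cat > h.py <<'E'
import numpy as np,cv2
def load(n): return dict(np.load(n))
def rays(f,uv):
    K=np.array([[f["fx"],0,f["cx"]],[0,f["fy"],f["cy"]],[0,0,1]],float)
    p=cv2.undistortPoints(np.asarray(uv,float).reshape(-1,1,2),K,np.array(f["distortion"],float))[:,0]
    return np.c_[p,np.ones(len(p))]
def onplane(f,uv,z):
    R=np.array(f["R"]);C=-R.T@np.array(f["t"]);d=rays(f,uv)@R
    return C+d*((z-C[2])/d[:,2])[:,None]
def cloud(f):
    v,u=np.mgrid[:400,:640];uv=np.c_[u.ravel(),v.ravel()]
    P=(rays(f,uv)*f["range_z"].ravel()[:,None]-np.array(f["t"]))@np.array(f["R"])
    P[f["range_z"].ravel()==0]=np.nan
    return P.reshape(400,640,3)
def proj(f,X):
    K=np.array([[f["fx"],0,f["cx"]],[0,f["fy"],f["cy"]],[0,0,1]],float)
    return cv2.projectPoints(np.asarray(X,float).reshape(-1,1,3),cv2.Rodrigues(np.array(f["R"]))[0],np.array(f["t"]),K,np.array(f["distortion"],float))[0][:,0]
E
python3 - <<'E'
from h import *
f=load("top0.npz");P=cloud(f)
for n,(u,v) in dict(LR=(199,268),SR=(267,238),OB=(345,229),SQ=(402,254),tSR=(262,182),tLR=(349,179),tSQ=(172,214),tOB=(444,215),blk=(449,169),roll=(306,204),box=(301,127)).items():
    w=30 if n[0]=='t' or n=='blk' else 22
    Q=P[v-w:v+w,u-w:u+w].reshape(-1,3); z=Q[:,2]
    tall=n in("LR","SR","OB","SQ")
    c=np.median(P[v-2:v+3,u-2:u+3].reshape(-1,3),0)
    if tall: m=(z>c[2]-.012)&(np.hypot(*(Q-c)[:,:2].T)<.03)
    elif n[0]=='t' or n=='blk': m=(z>.0025)&(z<.03)&(np.hypot(*(Q-c)[:,:2].T)<.062)
    else: m=(z>c[2]-.008)&(np.hypot(*(Q-c)[:,:2].T)<.06)
    r=cv2.minAreaRect((Q[m,:2]*1000).astype(np.float32))
    print(n,"c",c.round(4),"rect",np.round(r[0],1),np.round(r[1],1),round(r[2],1),"mean",Q[m].mean(0).round(4),"zmax",np.percentile(z[m],95).round(4),m.sum())
    if tall:
        m=(z>.04)&(z<c[2]-.024)&(np.hypot(*(Q-c)[:,:2].T)<.045)
        r=cv2.minAreaRect((Q[m,:2]*1000).astype(np.float32)); print("   shoulder",np.round(r[0],1),np.round(r[1],1),round(r[2],1),np.median(z[m]).round(4))
im=f["img"][:,:,::-1]
cv2.imwrite("pics/topcrop.png",cv2.resize(im[150:290,150:350],None,fx=4,fy=4,interpolation=2))
cv2.imwrite("pics/topcrop2.png",cv2.resize(im[140:280,310:480],None,fx=4,fy=4,interpolation=2))
E
```

```text
<stdin>:12: RuntimeWarning: Mean of empty slice.
  ret = um.true_divide(
Traceback (most recent call last):
IndexError: index -1 is out of bounds for axis 0 with size 0
```

Run:
```python
from h import *
f=load("top0.npz");P=cloud(f);g=load("side0.npz")
print("valid",(f["range_z"]>0).mean(),(g["range_z"]>0).mean())
im=f["img"][:,:,::-1].copy()
for n,(u,v) in dict(LR=(199,268),SR=(267,238),OB=(345,229),SQ=(402,254),tSR=(262,182),tLR=(349,179),tSQ=(172,214),tOB=(444,215),blk=(449,169),roll=(306,204),box=(301,127)).items():
    Q=P[v-4:v+5,u-4:u+5].reshape(-1,3); ok=~np.isnan(Q[:,2]); print(n,ok.sum(),np.nanmedian(Q,0).round(4) if ok.any() else '')
def crop(n,im,u0,u1,v0,v1):
    c=cv2.resize(im[v0:v1,u0:u1],None,fx=4,fy=4,interpolation=2)
    for u in range(u0,u1,20): cv2.putText(c,str(u),((u-u0)*4,10),0,.35,(0,0,255)); c[:,(u-u0)*4]=c[:,(u-u0)*4]//2
    for v in range(v0,v1,20): cv2.putText(c,str(v),(0,(v-v0)*4+10),0,.35,(0,0,255)); c[(v-v0)*4]=c[(v-v0)*4]//2
    cv2.imwrite(n,c)
crop("pics/topcrop.png",im,140,340,160,290)
crop("pics/topcrop2.png",im,310,480,140,280)
```

```text
valid 0.9961640625 0.996203125
LR 80 [0.3868 0.262  0.1101]
SR 80 [0.4612 0.0944 0.0941]
OB 81 [ 0.4811 -0.1002  0.12  ]
SQ 80 [ 0.419  -0.2421  0.1052]
tSR 81 [0.619  0.1177 0.0041]
tLR 81 [ 0.626  -0.12    0.0039]
tSQ 80 [0.5319 0.3629 0.0039]
tOB 81 [ 0.5252 -0.3777  0.0045]
blk 81 [ 0.6525 -0.3968  0.0044]
roll 81 [ 0.5511 -0.0033  0.0574]
box 80 [0.7623 0.0098 0.0423]
```

View pics/topcrop.png

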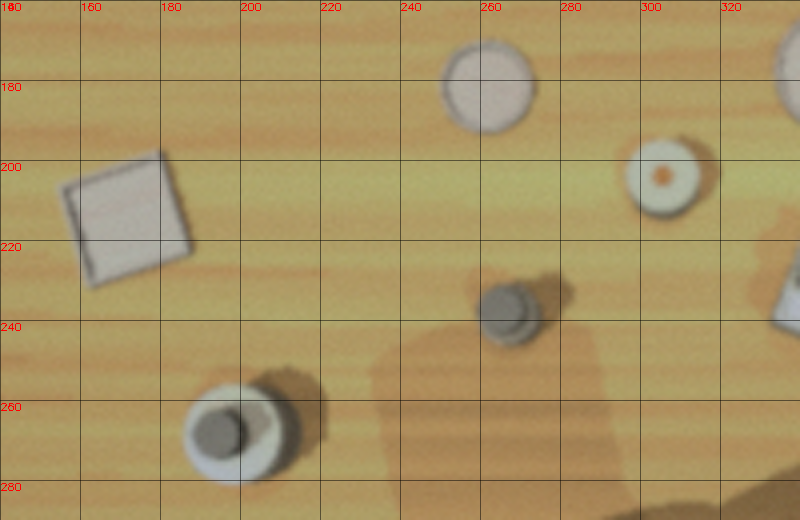

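View pics/topcrop2.png

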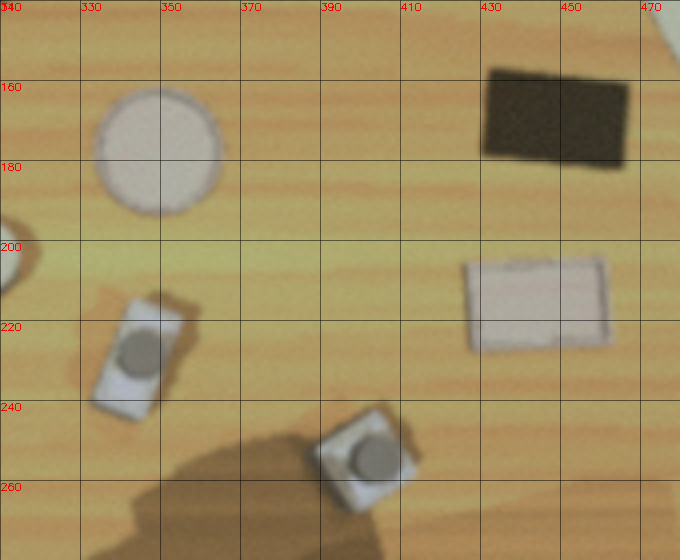

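The crops confirm one steel oblong tray at about (444,216); the oblong at (449,170) is black, so it is the look-alike. Caps are at LR (194,268), SR (266,237), OB (345,228) and SQ (404,255). Next, centres and yaws from both views.

Run:
```python
from h import *
from plant import *
f=load("top0.npz");P=cloud(f);g=load("side0.npz");G=cloud(g).reshape(-1,3)
A=P.reshape(-1,3)
def pr(n,Q):
    if len(Q)<8: print(n,len(Q));return
    r=cv2.minAreaRect((Q[:,:2]*1000).astype(np.float32))
    print(n,len(Q),"rect",np.round(r[0],1),np.round(r[1],1),round(r[2],1),"mean",(Q.mean(0)*1000).round(1))
for n,c,h in[("LR",(.387,.267),.115),("SR",(.461,.094),.095),("OB",(.481,-.1),.12),("SQ",(.419,-.242),.105)]:
    for nm,B in(("top",A),("side",G)):
        d=np.hypot(B[:,0]-c[0],B[:,1]-c[1])
        pr(n+" cap "+nm,B[(d<.035)&(abs(B[:,2]-h)<.005)])
        pr(n+" shoulder "+nm,B[(d<.05)&(abs(B[:,2]-h+.032)<.006)])
im=f["img"].reshape(-1,3).astype(int)
hsv=cv2.cvtColor(f["img"],cv2.COLOR_RGB2HSV).reshape(-1,3)
for n,c in[("tSR",(.619,.118)),("tLR",(.626,-.12)),("tSQ",(.532,.363)),("tOB",(.525,-.378))]:
    d=np.hypot(A[:,0]-c[0],A[:,1]-c[1]); 
    pr(n+" sat",A[(d<.058)&(hsv[:,1]<60)])
    pr(n+" floor depth",A[(d<.058)&(A[:,2]>.0022)&(A[:,2]<.02)])
    d=np.hypot(G[:,0]-c[0],G[:,1]-c[1]);pr(n+" side",G[(d<.058)&(G[:,2]>.003)&(G[:,2]<.02)]); q=G[(d<.058)]
    print("  rim z",np.percentile(A[np.hypot(A[:,0]-c[0],A[:,1]-c[1])<.058][:,2],[50,97]).round(4), np.percentile(q[:,2],[50,97]).round(4) if len(q) else '')
w=grab_frame("wrist");print(np.array(w["R"]).round(3),(-np.array(w["R"]).T@w["t"]).round(3),w["fx"])
```

```text
LR cap top 118 rect [386.9 273.7] [28.8 29. ] 17.4 mean [386.3 273.7 114.8]
LR shoulder top 116 rect [386.4 272.1] [53.1 51.5] 45.2 mean [387.8 267.7  80.4]
LR cap side 210 rect [386.1 275.3] [29.  29.3] 24.1 mean [385.1 276.1 112.4]
LR shoulder side 165 rect [381.1 283.9] [40.9 35.1] 37.9 mean [379.4 283.6  80.1]
SR cap top 105 rect [461.7  99.4] [27.6 27.9] 68.2 mean [462.2  99.8  94.9]
SR shoulder top 20 rect [459.1  96.2] [21.8 33.5] 56.8 mean [456.5  94.9  60.1]
SR cap side 124 rect [463.1 102.7] [28.4 28.7] 53.9 mean [462.4 103.2  92.3]
SR shoulder side 64 rect [458.7 108.1] [29.8 20.4] 41.0 mean [457.6 109.8  62. ]
OB cap top 113 rect [ 482.3 -101.5] [27.5 27.5] 89.8 mean [ 482.6 -101.   119.8]
OB shoulder top 155 rect [ 481.6 -100.2] [34.  67.8] 67.0 mean [ 481.2 -100.2   87.4]
OB cap side 83 rect [483.  -97.9] [28.8 27. ] 51.3 mean [482.6 -96.8 117. ]
OB shoulder side 134 rect [481.9 -97.1] [29.2 61.5] 66.7 mean [474.8 -91.1  85.8]
SQ cap top 110 rect [ 417.9 -245.7] [27.9 27.3] 89.6 mean [ 418.5 -246.2  105.3]
SQ shoulder top 141 rect [ 419.5 -246.6] [47.8 45.5] 32.4 mean [
[... 714 characters left out ...]
0.0029 0.0133] [0.0007 0.0096]
tSQ sat 751 rect [531.8 367.7] [77.3 78.1] 19.6 mean [530.7 366.4   6. ]
tSQ floor depth 759 rect [532.9 363.9] [110.1 112.3] 80.8 mean [529.9 364.4   6.6]
tSQ side 855 rect [529.8 365.9] [77.  77.3] 19.4 mean [529.2 366.8   7.1]
  rim z [0.0025 0.0144] [0.0018 0.0112]
tOB sat 776 rect [ 524.  -377.3] [61.1 98.1] 1.9 mean [ 523.9 -378.     5.9]
tOB floor depth 819 rect [ 525.5 -378.1] [111.8 112.6] 65.3 mean [ 523.4 -377.5    6.5]
tOB side 191 rect [ 523.4 -375.4] [ 64.1 101.3] 2.9 mean [ 523.7 -372.5    6.9]
  rim z [0.0032 0.0139] [0.0011 0.0098]
[[ 0.344 -0.939 -0.   ]
 [-0.903 -0.331  0.275]
 [-0.259 -0.094 -0.961]] [ 0.264 -0.516  0.373] 281.86585762597196
```

Run:
```python
import plant;print([k for k in dir(plant) if k[0]!='_']);print(getattr(plant,'tips_ahead',None))
s=plant.state();print(s["time_s"],s["eef_pos"],s["gripper_width"])
```

```text
['PlanningError', 'grab_frame', 'sign_off', 'state', 'tips_ahead']
0.0726
0.15 [ 0.1980718  -0.53967095  0.3034297 ] 0.08568838292628098
```

Call:
send_rows:
  increments:
    - [[0.65,1,0],[0,0,0],85]
    - [[1.3,2,0],[0,0,0],80]
    - [[2,3,0],[0,0,0],75]
    - [[2.7,4.1,0],[0,0,0],70]
    - [[3.4,5.2,0],[0,0,0],65]
    - [[4.1,6.3,0],[0,0,0],65]
    - [[4.8,7.4,0],[0,0,0],65]
    - [[5.5,8.6,0],[0,0,0],65]
    - [[6.3,9.8,0],[0,0,0],65]
    - [[7.1,11.0,0],[0,0,0],65]
    - [[7.1,11.0,0],[0,0,0],65]
    - [[7.1,11.0,0],[0,0,0],65]
  newtons: 50

```text
time_s: 1.35
eef_pos: [0.4834, -0.0969, 0.3035]
ee_rot: [-3.091, -0.556, 0.0]
force: [0.4, -0.0, -0.2]
gripper_width: 0.0646
grasp_force: 0.0
```

```bash
cat >> h.py <<'E'
def wrist():
    import plant
    f=plant.grab_frame("wrist");P=cloud(f).reshape(-1,3);return f,P
def rect(n,Q):
    if len(Q)<8: print(n,len(Q));return
    r=cv2.minAreaRect((Q[:,:2]*1000).astype(np.float32))
    print(n,len(Q),"rect",np.round(r[0],1),np.round(r[1],1),round(r[2],1),"zmed",(np.median(Q[:,2])*1000).round(1))
E
python3 - <<'E'
from h import *
f,P=wrist();d=np.hypot(P[:,0]-.4825,P[:,1]+.0995)
rect("cap",P[(d<.03)&(abs(P[:,2]-.12)<.006)]);rect("sh",P[(d<.05)&(abs(P[:,2]-.088)<.006)])
cv2.imwrite("pics/w1.png",f["img"][:,:,::-1])
E
```

```text
cap 784 rect [ 484.3 -100. ] [30.1 29.6] 9.9 zmed 119.3
sh 714 rect [484.7 -99.9] [27.2 61.9] 67.1 zmed 87.2
```

View pics/w1.png

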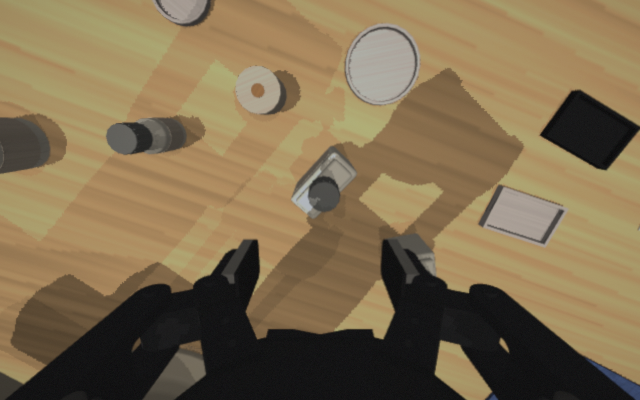

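The wrist view puts the oblong bottle's cap at (323,194), between the fingers. Its world position is (484,−100) mm with the top at 0.119 m, which agrees with the top view. Descending to grip.

Call:
send_rows:
  increments:
    - [[0.0,-0.08,-0.6],[0,0,0],65]
    - [[0.0,-0.08,-1.3],[0,0,0],65]
    - [[0.0,-0.08,-2.0],[0,0,0],65]
    - [[0,-0.08,-2.6],[0,0,0],65]
    - [[0,-0.08,-3.1],[0,0,0],65]
    - [[0,-0.08,-3.46],[0,0,0],65]
    - [[0,-0.08,-3.46],[0,0,0],45]
    - [[0,-0.08,-3.46],[0,0,0],30]
    - [[0,-0.08,-3.46],[0,0,0],20]
    - [[0,-0.08,-3.46],[0,0,0],20]
    - [[0,-0.08,-3.46],[0,0,0],20]
    - [[0,-0.08,-3.46],[0,0,0],20]

```text
time_s: 2.6
eef_pos: [0.4824, -0.1031, 0.1662]
ee_rot: [3.092, 0.55, 0.002]
force: [-1.4, 0.3, 6.8]
gripper_width: 0.0285
grasp_force: 50.1
```

Call:
send_rows:
  increments:
    - [[0,0,0.4],[0,0,0],20]
    - [[0,0,1.0],[0,0,0],20]
    - [[0,0,1.6],[0,0,0],20]
    - [[0.1,-0.6,1.9],[0,0,-1.3],20]
    - [[0.2,-1.3,2],[0,0,-2.7],20]
    - [[0.3,-2.1,2],[0,0,-4.2],20]
    - [[0.4,-2.9,2],[0,0,-5.7],20]
    - [[0.6,-3.7,2],[0,0,-7.2],20]
    - [[0.7,-4.5,2],[0,0,-8.7],20]
    - [[0.8,-5.3,2],[0,0,-10.2],20]
    - [[0.9,-6.1,2],[0,0,-11.7],20]
    - [[1.0,-6.8,2],[0,0,-13],20]

```text
time_s: 3.8
eef_pos: [0.522, -0.3764, 0.2452]
ee_rot: [-2.9, 1.206, 0.001]
force: [0.3, 0.9, -2.0]
gripper_width: 0.0284
grasp_force: 50.1
```

Call:
send_rows:
  increments:
    - [[0,0,0],[0,0,0],20]
    - [[0,0,0],[0,0,0],20]
    - [[0,0,0],[0,0,0],20]
    - [[0,0,0],[0,0,0],20]

```text
time_s: 4.2
eef_pos: [0.5222, -0.3742, 0.2457]
ee_rot: [-2.905, 1.196, -0.0]
force: [0.1, 0.5, -2.5]
gripper_width: 0.0284
grasp_force: 50.1
```

Run:
```python
from h import *
import plant
f=plant.grab_frame("top");P=cloud(f).reshape(-1,3);im=f["img"][:,:,::-1]
w=plant.grab_frame("wrist");W=cloud(w).reshape(-1,3);cv2.imwrite("pics/w2.png",w["img"][:,:,::-1])
h=cv2.cvtColor(w["img"],cv2.COLOR_RGB2HSV).reshape(-1,3)
d=np.hypot(W[:,0]-.524,W[:,1]+.377)
for lo,hi in((-.01,.003),(.003,.02),(.02,.1),(.1,.2)): rect((lo,hi),W[(d<.065)&(W[:,2]>lo)&(W[:,2]<hi)])
rect("tray",W[(d<.065)&(W[:,2]>.003)&(W[:,2]<.02)&(h[:,1]<60)])
print(plant.state()["eef_pos"])
```

```text
(-0.01, 0.003) 3938 rect [ 537.3 -387. ] [129.7  96.4] 53.4 zmed -0.4
(0.003, 0.02) 1787 rect [ 524.2 -377.8] [59.8 96.1] 2.1 zmed 4.2
(0.02, 0.1) 241 rect [ 540.6 -382.6] [74.4 26.8] 68.1 zmed 91.8
(0.1, 0.2) 9382 rect [ 525.7 -377.6] [43.5 68.8] 2.7 zmed 175.6
tray 1713 rect [ 524.2 -378. ] [59.6 95.9] 2.1 zmed 4.1
[ 0.52222558 -0.37431771  0.2457733 ]
```

View pics/w2.png

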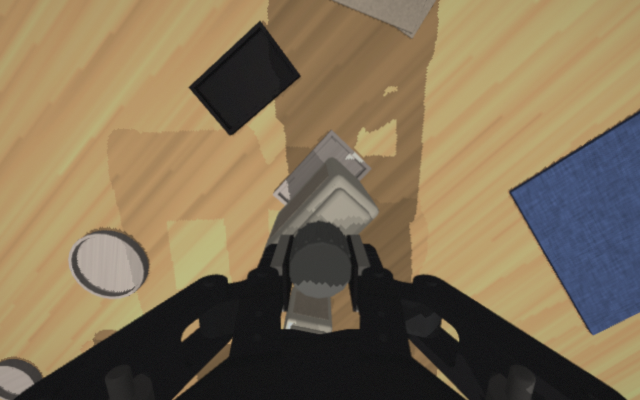

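The wrist view shows the oblong bottle above its steel tray at about (320,170), aligned in yaw (2.7° against 2.1°), with the black look-alike well clear at (245,78). Lowering it in.

Call:
send_rows:
  increments:
    - [[0,0,-0.5],[0,0,0],20]
    - [[0,0,-1],[0,0,0],20]
    - [[0,0,-1.4],[0,0,0],20]
    - [[0,0,-1.65],[0,0,0],20]
    - [[0,0,-1.78],[0,0,0],20]
    - [[0,0,-1.86],[0,0,0],20]
    - [[0,0,-1.89],[0,0,0],20]
    - [[0,0,-1.89],[0,0,0],20]

```text
time_s: 5.1
eef_pos: [0.5223, -0.3751, 0.1705]
ee_rot: [2.904, -1.198, 0.001]
force: [0.0, -0.3, -2.8]
gripper_width: 0.0285
grasp_force: 50.1
```

Call:
send_rows:
  increments:
    - [[0,0,-0.02],[0,0,0],20]
    - [[0,0,-0.03],[0,0,0],20]
    - [[0,0,-0.03],[0,0,0],20]

```text
time_s: 5.4
eef_pos: [0.5226, -0.3752, 0.1703]
ee_rot: [2.904, -1.198, 0.004]
force: [-0.5, 2.9, 9.0]
gripper_width: 0.0289
grasp_force: 51.4
```

Call:
send_rows:
  increments:
    - [[0,0,0.0],[0,0,0],35]
    - [[0,0,0.0],[0,0,0],45]
    - [[0,0,0.0],[0,0,0],60]
    - [[0,0,0.0],[0,0,0],60]
    - [[0,0,0.4],[0,0,0],60]
    - [[0,0,1.1],[0,0,0],60]
    - [[0,0,2],[0,0,0],60]
    - [[0,0,3.25],[0,0,0],60]
    - [[-0.1,0.8,3.25],[0,0,1.5],60]
    - [[-0.2,1.8,3.25],[0,0,3],60]
    - [[-0.3,2.9,3.25],[0,0,4.6],60]
    - [[-0.5,4.0,3.25],[0,0,6.2],60]

```text
time_s: 6.6
eef_pos: [0.5017, -0.2135, 0.2998]
ee_rot: [3.12, -0.37, 0.002]
force: [0.0, 0.4, 0.3]
gripper_width: 0.0599
grasp_force: 0.0
```

Call:
send_rows:
  increments:
    - [[-0.1,1.1,0],[0,0,1.6],60]
    - [[-0.2,2.2,0],[0,0,3.2],60]
    - [[-0.4,3.4,0],[0,0,4.8],60]
    - [[-0.6,4.6,0],[0,0,6.8],60]
    - [[-0.8,5.8,0],[0,0,6.8],60]
    - [[-0.9,7.0,0],[0,0,6.8],60]
    - [[-1.0,7.9,0],[0,0,6.8],60]
    - [[-1.0,7.9,0],[0,0,6.8],60]
    - [[-1.0,7.9,0],[0,0,6.8],60]
    - [[-1.0,7.9,0],[0,0,6.8],60]

```text
time_s: 7.6
eef_pos: [0.4622, 0.1004, 0.2992]
ee_rot: [3.093, 0.549, 0.001]
force: [-0.1, -0.3, 0.4]
gripper_width: 0.06
grasp_force: 0.0
```

Run:
```python
from h import *
import plant
f,P=wrist();d=np.hypot(P[:,0]-.462,P[:,1]-.1005)
rect("cap",P[(d<.03)&(abs(P[:,2]-.095)<.006)]);rect("sh",P[(d<.05)&(abs(P[:,2]-.06)<.006)])
h=cv2.cvtColor(f["img"],cv2.COLOR_RGB2HSV).reshape(-1,3)
d=np.hypot(P[:,0]-.62,P[:,1]-.1205);rect("tSR",P[(d<.05)&(P[:,2]>.0035)&(P[:,2]<.02)&(h[:,1]<70)])
g=plant.grab_frame("top");T=cloud(g).reshape(-1,3);d=np.hypot(T[:,0]-.524,T[:,1]+.377)
rect("OB cap",T[(d<.05)&(abs(T[:,2]-.124)<.005)]);rect("OB sh",T[(d<.05)&(abs(T[:,2]-.092)<.006)])
print(plant.state()["eef_pos"],plant.state()["joints"])
c=g["img"][160:280,380:500,::-1];cv2.imwrite("pics/ob.png",cv2.resize(c,None,fx=4,fy=4,interpolation=2))
```

```text
cap 685 rect [464.7 100.5] [30.1 29.3] 89.3 zmed 94.3
sh 163 rect [471.4 103.2] [20.2 35.5] 17.8 zmed 56.7
tSR 2065 rect [620.1 119.5] [62.1 63.2] 63.8 zmed 4.8
OB cap 102 rect [ 525.9 -375.5] [28.1 25.8] 80.8 zmed 123.9
OB sh 136 rect [ 524.9 -375.3] [70.4 31. ] 89.7 zmed 91.1
[0.46230099 0.10009347 0.29894503] [ 5.01406425e-02 -6.26915524e-02  1.66945601e+00 -1.07293060e-05
  1.53465334e+00  1.27062228e+00]
```

View pics/ob.png

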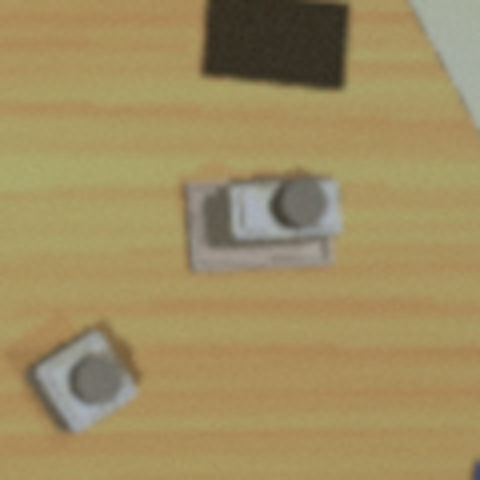

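The oblong bottle stands in the steel tray: cap at (300,202) in the crop, top at 0.124 m, within 2 mm of centre. Next is the small round bottle at (463,100).

Call:
send_rows:
  increments:
    - [[0.04,0,-0.7],[0,0,0],60]
    - [[0.04,0,-1.5],[0,0,0],60]
    - [[0.04,0,-2.3],[0,0,0],60]
    - [[0.04,0,-3.0],[0,0,0],60]
    - [[0.04,0,-3.6],[0,0,0],60]
    - [[0.04,0,-3.95],[0,0,0],60]
    - [[0.04,0,-3.95],[0,0,0],60]
    - [[0.04,0,-3.95],[0,0,0],40]
    - [[0.04,0,-3.95],[0,0,0],28]
    - [[0.04,0,-3.95],[0,0,0],20]
    - [[0.04,0,-3.95],[0,0,0],20]
    - [[0.04,0,-3.95],[0,0,0],20]

```text
time_s: 8.9
eef_pos: [0.4643, 0.1009, 0.1419]
ee_rot: [3.093, 0.55, 0.003]
force: [-1.2, -1.2, 6.8]
gripper_width: 0.0287
grasp_force: 49.4
```

Call:
send_rows:
  increments:
    - [[0,0,0.4],[0,0,0],20]
    - [[0,0,1.0],[0,0,0],20]
    - [[0.3,0,1.5],[0,0,0],20]
    - [[0.9,0.1,1.5],[0,0,0],20]
    - [[1.6,0.2,1.5],[0,0,0],20]
    - [[2.3,0.3,1.5],[0,0,0],20]
    - [[3.0,0.4,1.5],[0,0,0],20]
    - [[3.5,0.45,1.5],[0,0,0],20]
    - [[3.8,0.47,1.5],[0,0,0],20]
    - [[3.9,0.47,1.5],[0,0,0],20]
    - [[3.9,0.47,1.5],[0,0,0],20]
    - [[3.9,0.47,1.5],[0,0,0],20]

```text
time_s: 10.1
eef_pos: [0.6192, 0.1198, 0.2009]
ee_rot: [-3.093, -0.55, 0.0]
force: [-0.2, -0.1, -1.6]
gripper_width: 0.0284
grasp_force: 49.4
```

Call:
send_rows:
  increments:
    - [[0,0,-0.4],[0,0,0],20]
    - [[0,0,-0.9],[0,0,0],20]
    - [[0,0,-1.15],[0,0,0],20]
    - [[0,0,-1.3],[0,0,0],20]
    - [[0,0,-1.38],[0,0,0],20]
    - [[0,0,-1.41],[0,0,0],20]
    - [[0,0,-1.41],[0,0,0],20]
    - [[0,0,-1.41],[0,0,0],20]

```text
time_s: 10.9
eef_pos: [0.62, 0.12, 0.1461]
ee_rot: [-3.093, -0.55, -0.003]
force: [-3.9, -0.5, 9.7]
gripper_width: 0.0288
grasp_force: 50.5
```

Call:
send_rows:
  increments:
    - [[0,0,0.0],[0,0,0],35]
    - [[0,0,0.0],[0,0,0],45]
    - [[0,0,0.0],[0,0,0],60]
    - [[0,0,0.0],[0,0,0],60]
    - [[0,0,0.4],[0,0,0],60]
    - [[0,0,1.1],[0,0,0],60]
    - [[0,0,2],[0,0,0],60]
    - [[0,0,3],[0,0,0],60]
    - [[-0.3,-0.5,3.75],[0,0,0],60]
    - [[-0.9,-1.4,3.75],[0,0,0],60]
    - [[-1.5,-2.4,3.75],[0,0,0],60]
    - [[-2.1,-3.4,3.75],[0,0,0],60]

```text
time_s: 12.1
eef_pos: [0.5345, -0.0171, 0.2956]
ee_rot: [3.092, 0.551, 0.002]
force: [0.9, -0.6, 1.0]
gripper_width: 0.0601
grasp_force: 0.0
```

Call:
send_rows:
  increments:
    - [[-0.5,-0.9,0],[0,0,0],60]
    - [[-1.0,-1.8,0],[0,0,0],60]
    - [[-1.5,-2.8,0],[0,0,0],60]
    - [[-2.0,-3.8,0],[0,0,0],60]
    - [[-2.5,-4.8,0],[0,0,0],60]
    - [[-2.9,-5.7,0],[0,0,0],60]
    - [[-2.9,-5.7,0],[0,0,0],60]
    - [[-2.9,-5.7,0],[0,0,0],60]
    - [[-2.9,-5.7,0],[0,0,0],60]

```text
time_s: 13.0
eef_pos: [0.42, -0.2435, 0.2949]
ee_rot: [3.093, 0.55, 0.001]
force: [-0.2, 1.0, -1.1]
gripper_width: 0.0602
grasp_force: 0.0
```

Run:
```python
from h import *
import plant
f,P=wrist();d=np.hypot(P[:,0]-.419,P[:,1]+.245)
rect("cap",P[(d<.03)&(abs(P[:,2]-.105)<.006)]);rect("sh",P[(d<.05)&(abs(P[:,2]-.073)<.006)])
g=plant.grab_frame("top");T=cloud(g).reshape(-1,3);d=np.hypot(T[:,0]-.62,T[:,1]-.12)
rect("SR cap",T[(d<.05)&(abs(T[:,2]-.099)<.005)]);rect("SR sh",T[(d<.05)&(abs(T[:,2]-.066)<.006)])
print(plant.state()["eef_pos"],plant.state()["joints"].round(3))
cv2.imwrite("pics/w3.png",f["img"][:,:,::-1])
```

```text
cap 743 rect [ 418.3 -247.6] [29.4 29. ] 61.9 zmed 104.4
sh 568 rect [ 418.  -247.5] [40. 40.] 31.8 zmed 72.2
SR cap 103 rect [617.7 119.5] [28.6 28.3] 1.5 zmed 99.0
SR sh 30 rect [611.4 112.9] [19.5 35.6] 41.8 zmed 63.1
[ 0.42016085 -0.24326952  0.29464744] [-0.684 -0.034  1.651  0.     1.525  0.534]
```

View pics/w3.png

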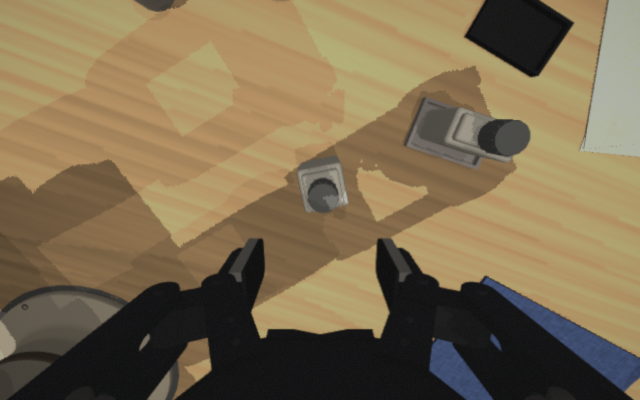

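The small round bottle stands centred in its tray, top at 0.099 m. The wrist view has the square bottle's cap at (323,195) between the fingers, at world (418.5,−247) mm with yaw about 32°.

Call:
send_rows:
  increments:
    - [[-0.03,-0.06,-0.7],[0,0,0],60]
    - [[-0.03,-0.06,-1.5],[0,0,0],60]
    - [[-0.03,-0.06,-2.2],[0,0,0],60]
    - [[-0.03,-0.06,-2.9],[0,0,0],60]
    - [[-0.03,-0.06,-3.4],[0,0,0],60]
    - [[-0.03,-0.06,-3.6],[0,0,0],60]
    - [[-0.03,-0.06,-3.6],[0,0,0],60]
    - [[-0.03,-0.06,-3.6],[0,0,0],40]
    - [[-0.03,-0.06,-3.6],[0,0,0],28]
    - [[-0.03,-0.06,-3.6],[0,0,0],20]
    - [[-0.03,-0.06,-3.6],[0,0,0],20]
    - [[-0.03,-0.06,-3.6],[0,0,0],20]

```text
time_s: 14.3
eef_pos: [0.419, -0.2469, 0.1516]
ee_rot: [3.092, 0.55, 0.002]
force: [1.2, 0.2, 6.2]
gripper_width: 0.0284
grasp_force: 49.1
```

Call:
send_rows:
  increments:
    - [[0,0,0.4],[0,0,0],20]
    - [[0,0,1.0],[0,0,0],20]
    - [[0,0,1.7],[0,0,0],20]
    - [[0.1,0.5,2],[0,0,-0.3],20]
    - [[0.2,1.2,2],[0,0,-0.6],20]
    - [[0.4,2.0,2],[0,0,-1.0],20]
    - [[0.6,2.9,2],[0,0,-1.5],20]
    - [[0.8,3.8,2],[0,0,-2.0],20]
    - [[1.0,4.7,2],[0,0,-2.5],20]
    - [[1.1,5.6,2],[0,0,-2.5],20]
    - [[1.3,6.5,2],[0,0,-2.5],20]
    - [[1.5,7.4,2],[0,0,-2.5],20]

```text
time_s: 15.5
eef_pos: [0.4786, 0.051, 0.2311]
ee_rot: [3.134, 0.21, 0.002]
force: [1.6, -0.1, -0.9]
gripper_width: 0.0286
grasp_force: 50.0
```

Call:
send_rows:
  increments:
    - [[0.15,0.9,0],[0,0,0],20]
    - [[0.3,1.8,0],[0,0,0],20]
    - [[0.5,2.7,0],[0,0,0],20]
    - [[0.65,3.6,0],[0,0,0],20]
    - [[0.8,4.5,0],[0,0,0],20]
    - [[0.95,5.4,0],[0,0,0],20]
    - [[1.1,6.3,0],[0,0,0],20]
    - [[1.2,7.0,0],[0,0,0],20]
    - [[1.3,7.6,0],[0,0,0],20]
    - [[1.3,7.94,0],[0,0,0],20]
    - [[1.3,7.94,0],[0,0,0],20]
    - [[1.3,7.94,0],[0,0,0],20]

```text
time_s: 16.7
eef_pos: [0.5304, 0.3665, 0.2304]
ee_rot: [3.134, 0.21, -0.0]
force: [-0.5, 0.0, -2.0]
gripper_width: 0.0285
grasp_force: 49.9
```

Run:
```python
from h import *
import plant
f,W=wrist();d=np.hypot(W[:,0]-.531,W[:,1]-.367)
h=cv2.cvtColor(f["img"],cv2.COLOR_RGB2HSV).reshape(-1,3)
rect("tray",W[(d<.065)&(W[:,2]>.003)&(W[:,2]<.02)&(h[:,1]<70)])
rect("sh",W[(d<.06)&(abs(W[:,2]-.153)<.006)]);rect("cap",W[(d<.06)&(abs(W[:,2]-.185)<.004)])
print(plant.state()["eef_pos"],plant.state()["joints"].round(3))
cv2.imwrite("pics/w4.png",f["img"][:,:,::-1])
```

```text
tray 1853 rect [531.1 365.8] [73.8 74. ] 18.7 zmed 4.3
sh 1422 rect [537.9 369.1] [21.6 39.9] 18.5 zmed 151.0
cap 3387 rect [528.7 367.1] [30.3 55.2] 0.7 zmed 183.4
[0.53048648 0.36622102 0.2304758 ] [ 0.485  0.327  1.37  -0.     1.445  1.922]
```

View pics/w4.png

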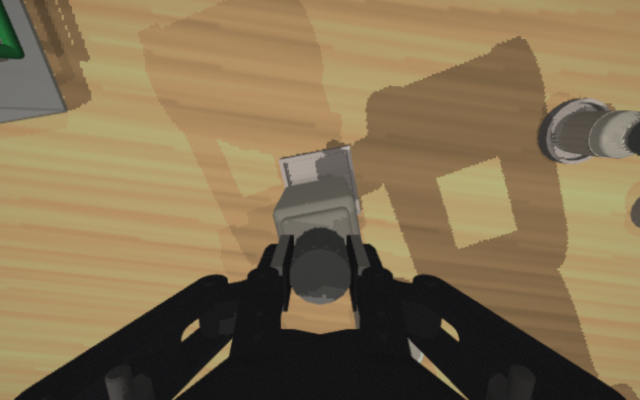

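The square bottle at (318,210) hangs over its tray, yaw 18.5° against the tray's 18.7°, centred to about 1 mm. Lowering it.

Call:
send_rows:
  increments:
    - [[0,0,-0.4],[0,0,0],20]
    - [[0,0,-1.0],[0,0,0],20]
    - [[0,0,-1.5],[0,0,0],20]
    - [[0,0,-1.75],[0,0,0],20]
    - [[0,0,-1.86],[0,0,0],20]
    - [[0,0,-1.9],[0,0,0],20]
    - [[0,0,-1.92],[0,0,0],20]
    - [[0,0,-1.92],[0,0,0],20]

```text
time_s: 17.55
eef_pos: [0.5312, 0.3667, 0.1557]
ee_rot: [-3.134, -0.209, -0.004]
force: [-2.6, -3.5, 9.1]
gripper_width: 0.0284
grasp_force: 51.0
```

Call:
send_rows:
  increments:
    - [[0,0,0.0],[0,0,0],35]
    - [[0,0,0.0],[0,0,0],45]
    - [[0,0,0.0],[0,0,0],60]
    - [[0,0,0.0],[0,0,0],60]
    - [[0,0,0.4],[0,0,0],60]
    - [[0,0,1.1],[0,0,0],60]
    - [[0,0,2],[0,0,0],60]
    - [[0,0,3],[0,0,0],60]
    - [[-0.6,-0.4,3.5],[0,0,0],60]
    - [[-1.4,-0.9,3.5],[0,0,0],60]
    - [[-2.2,-1.4,3.5],[0,0,0],60]
    - [[-3.0,-1.9,3.5],[0,0,0],60]

```text
time_s: 18.75
eef_pos: [0.4092, 0.2903, 0.2946]
ee_rot: [-3.134, -0.21, -0.002]
force: [-0.2, 0.0, 0.3]
gripper_width: 0.0601
grasp_force: 0.0
```

Call:
send_rows:
  increments:
    - [[-0.6,-0.4,0],[0,0,0],60]
    - [[-0.6,-0.4,0],[0,0,0],60]
    - [[-0.6,-0.4,0],[0,0,0],60]
    - [[-0.6,-0.4,0],[0,0,0],60]

```text
time_s: 19.15
eef_pos: [0.3871, 0.2753, 0.2941]
ee_rot: [-3.134, -0.21, -0.001]
force: [0.2, 1.0, 0.5]
gripper_width: 0.06
grasp_force: 0.0
```

Run:
```python
from h import *
import plant
f,P=wrist();d=np.hypot(P[:,0]-.3863,P[:,1]-.2745)
rect("cap",P[(d<.03)&(abs(P[:,2]-.115)<.006)]);rect("sh",P[(d<.05)&(abs(P[:,2]-.083)<.006)])
g=plant.grab_frame("top");T=cloud(g).reshape(-1,3);d=np.hypot(T[:,0]-.531,T[:,1]-.366)
rect("SQ cap",T[(d<.05)&(abs(T[:,2]-.109)<.005)]);rect("SQ sh",T[(d<.05)&(abs(T[:,2]-.076)<.006)])
print(plant.state()["eef_pos"],plant.state()["joints"].round(3))
```

```text
cap 802 rect [386.9 273.3] [29.7 29.9] 16.8 zmed 114.4
sh 482 rect [392.2 273.8] [36.  47.2] 7.6 zmed 78.9
SQ cap 103 rect [529.  363.9] [28.9 25.7] 89.5 zmed 109.3
SQ sh 120 rect [529.3 364.4] [43.8 45.9] 17.8 zmed 75.3
[0.38702898 0.2753651  0.29349043] [ 0.456 -0.056  1.674  0.     1.524  1.893]
```

The square bottle stands in its tray, top at 0.109 m and yaw 17.8°. Gripping the large round bottle.

Call:
send_rows:
  increments:
    - [[0,-0.02,-0.7],[0,0,0],60]
    - [[0,-0.02,-1.5],[0,0,0],60]
    - [[0,-0.02,-2.2],[0,0,0],60]
    - [[0,-0.02,-2.8],[0,0,0],60]
    - [[0,-0.02,-3.2],[0,0,0],60]
    - [[0,-0.02,-3.32],[0,0,0],60]
    - [[0,-0.02,-3.32],[0,0,0],60]
    - [[0,-0.02,-3.32],[0,0,0],40]
    - [[0,-0.02,-3.32],[0,0,0],28]
    - [[0,-0.02,-3.32],[0,0,0],20]
    - [[0,-0.02,-3.32],[0,0,0],20]
    - [[0,-0.02,-3.32],[0,0,0],20]

```text
time_s: 20.45
eef_pos: [0.387, 0.2744, 0.1617]
ee_rot: [-3.134, -0.21, -0.003]
force: [-0.1, -1.5, 7.0]
gripper_width: 0.0283
grasp_force: 49.1
```

Call:
send_rows:
  increments:
    - [[0,0,0.4],[0,0,0],20]
    - [[0,0,1.0],[0,0,0],20]
    - [[0,0,1.7],[0,0,0],20]
    - [[0.1,-0.5,2.2],[0,0,0],20]
    - [[0.3,-1.2,2.25],[0,0,0],20]
    - [[0.5,-2.1,2.25],[0,0,0],20]
    - [[0.7,-3.0,2.25],[0,0,0],20]
    - [[0.9,-3.9,2.25],[0,0,0],20]
    - [[1.1,-4.8,2.25],[0,0,0],20]
    - [[1.3,-5.7,2.25],[0,0,0],20]
    - [[1.5,-6.6,2.25],[0,0,0],20]
    - [[1.7,-7.5,2.25],[0,0,0],20]

```text
time_s: 21.65
eef_pos: [0.4545, -0.0273, 0.251]
ee_rot: [-3.135, -0.21, -0.001]
force: [0.8, 0.2, -2.7]
gripper_width: 0.0284
grasp_force: 50.1
```

Call:
send_rows:
  increments:
    - [[0.3,-0.8,0],[0,0,0],20]
    - [[0.7,-1.4,0],[0,0,0],20]
    - [[1.3,-1.7,0],[0,0,0],20]
    - [[2.0,-1.9,0],[0,0,0],20]
    - [[2.8,-2.1,0],[0,0,0],20]
    - [[3.5,-2.2,0],[0,0,0],20]
    - [[4.0,-2.3,0],[0,0,0],20]
    - [[4.3,-2.34,0],[0,0,0],20]
    - [[4.38,-2.34,0],[0,0,0],20]
    - [[4.38,-2.34,0],[0,0,0],20]
    - [[4.38,-2.34,0],[0,0,0],20]

```text
time_s: 22.75
eef_pos: [0.6292, -0.1192, 0.2508]
ee_rot: [-3.134, -0.21, 0.0]
force: [-0.2, 0.1, -4.2]
gripper_width: 0.0287
grasp_force: 50.2
```

Run:
```python
from h import *
import plant
f,W=wrist();d=np.hypot(W[:,0]-.63,W[:,1]+.12)
h=cv2.cvtColor(f["img"],cv2.COLOR_RGB2HSV).reshape(-1,3)
rect("tray",W[(d<.065)&(W[:,2]>.003)&(W[:,2]<.02)&(h[:,1]<70)])
rect("cap",W[(d<.06)&(abs(W[:,2]-.205)<.004)])
print(plant.state()["eef_pos"])
```

```text
tray 1539 rect [ 646.8 -118.7] [55.1 86.8] 6.6 zmed 4.1
cap 3439 rect [ 629.  -118.1] [54.4 30.2] 86.1 zmed 203.7
[ 0.6291676  -0.1192344   0.25095653]
```

Call:
send_rows:
  increments:
    - [[0,0,-0.4],[0,0,0],20]
    - [[0,0,-1.0],[0,0,0],20]
    - [[0,0,-1.6],[0,0,0],20]
    - [[0,0,-1.95],[0,0,0],20]
    - [[0,0,-2.1],[0,0,0],20]
    - [[0,0,-2.15],[0,0,0],20]
    - [[0,0,-2.17],[0,0,0],20]
    - [[0,0,-2.17],[0,0,0],20]

```text
time_s: 23.6
eef_pos: [0.6301, -0.1195, 0.1658]
ee_rot: [3.134, 0.21, 0.003]
force: [-1.9, -0.8, 4.5]
gripper_width: 0.0284
grasp_force: 51.0
```

Contact. Releasing, then lifting and backing away for a final look.

Call:
send_rows:
  increments:
    - [[0,0,0],[0,0,0],35]
    - [[0,0,0],[0,0,0],45]
    - [[0,0,0],[0,0,0],60]
    - [[0,0,0],[0,0,0],60]
    - [[0,0,0.4],[0,0,0],60]
    - [[0,0,1.1],[0,0,0],60]
    - [[0,0,2],[0,0,0],60]
    - [[0,0,3],[0,0,0],60]
    - [[-1,-0.4,3.5],[0,0,0],60]
    - [[-2,-1,3.5],[0,0,0],60]
    - [[-3,-1.5,3.5],[0,0,0],60]
    - [[-4,-2,3.5],[0,0,0],60]

```text
time_s: 24.8
eef_pos: [0.4681, -0.1997, 0.3052]
ee_rot: [3.134, 0.21, 0.002]
force: [-0.1, -1.7, 0.8]
gripper_width: 0.0604
grasp_force: 0.0
```

Call:
send_rows:
  increments:
    - [[-1,-0.5,0],[0,0,0],60]
    - [[-2,-1,0],[0,0,0],60]
    - [[-2,-1,0],[0,0,0],60]
    - [[-2,-1,0],[0,0,0],60]

```text
time_s: 25.2
eef_pos: [0.3893, -0.2398, 0.3053]
ee_rot: [3.134, 0.207, 0.003]
force: [-0.0, -0.1, 0.6]
gripper_width: 0.0599
grasp_force: 0.0
```

Run:
```python
from h import *
import plant
g=plant.grab_frame("top");T=cloud(g).reshape(-1,3)
for n,c,h in(("LR",(.63,-.12),.119),("SR",(.62,.12),.099),("SQ",(.531,.366),.109),("OB",(.524,-.377),.124),("roll",(.551,-.003),.057),("box",(.762,.01),.042)):
    d=np.hypot(T[:,0]-c[0],T[:,1]-c[1]);rect(n,T[(d<.05)&(abs(T[:,2]-h)<.005)])
cv2.imwrite("pics/end.png",g["img"][:,:,::-1]);print(plant.state()["time_s"])
```

```text
LR 112 rect [ 627.9 -121. ] [28.  28.1] 89.6 zmed 118.5
SR 104 rect [618.4 119.2] [29.9 27.2] 45.1 zmed 99.1
SQ 103 rect [529.1 364.5] [29.3 25.7] 87.6 zmed 108.2
OB 101 rect [ 526.  -375.1] [28.3 27.1] 75.4 zmed 124.0
roll 256 rect [551.3  -1.9] [44.4 47.9] 89.8 zmed 57.3
box 459 rect [765.7   9.7] [71.7 53.8] 76.3 zmed 41.8
25.25
```

View pics/end.png

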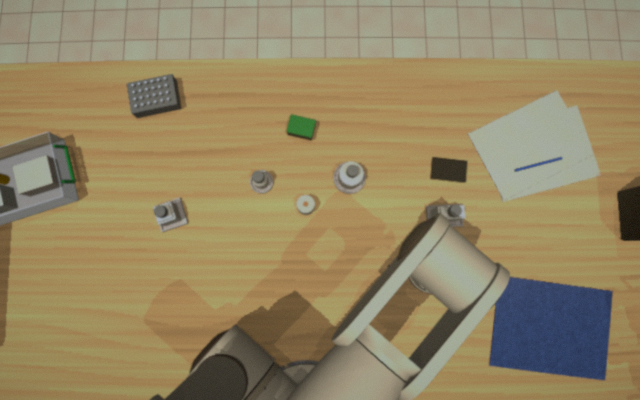

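All four bottles stand in their trays at (261,182), (350,178), (170,213) and (446,213). The roll at (306,204) and the box at (301,127) have not moved. Handing in.

```bash
python3 -c "
from plant import *
print(sign_off())"
```

```text
the job is handed in; nothing more can be done
None
```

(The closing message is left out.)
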